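# Let the canister down on the counter hoist

### The arm

A 6-joint arm with a two-finger parallel gripper is mounted at the origin on the work surface. World frame = base frame: x ahead of the robot, y to its left, z up, the work surface at z = 0. Lengths are in m, angles in degrees, forces in N, time in s.
With the tool pointing down it reaches from about 0.4 to 0.825 m from the base axis. Payload 7 kg.
Tool frame: the origin (TCP) lies midway between the tips of the shut fingers; the grasp point (between the pads) lies 19 mm behind it; z points along the fingers, y is the direction in which the jaws open and shut (so a half turn about z gives the same grasp; the last joint's range is limited). The gripper opens to 88 mm and grips with 3 to 60 N. Pads are 19 mm wide; open, the fingers measure 130 mm over their backs; the gripper's body (78 mm by 193 mm) begins 47 mm behind the grasp point.
Start: joints at [-53.279, 20.546, 0.682, 0, -70.136, -16.507], TCP at [0.233, -0.633, 0.227] pointing down, gripper open.
Joint ranges: [-176.03, 176.03], [-82.01, 121.73], [-58.28, 71.71], [-173.87, 95.51], [-174.79, -0.11], [-173.66, 173.66]. Speed limits (degrees/s): [136.94, 136.94, 172.46, 180, 180, 180].

### API

Orientations are given as [roll, pitch, yaw] about the fixed x, y, z axes, in that order (R = Rz(yaw) Ry(pitch) Rx(roll)).
In Python, from plant import ctrl gives the robot as it stands. The module is installed in compiled form; this text tells all that it offers.
- The arm moves only by the tool arm_command, never from a script. Its argument "targets" is a list that holds one entry, the list of rows, each a list of 7 numbers: the turn, a rotation vector about the world's x, y, z in rad, then the shift along the world's x, y, z in cm, then the opening, from 0 (shut) to 1 (fully open). A call has 1 to 8 rows; each row is the pose to reach, as a shift and turn from the pose commanded when the call began; what a row does not reach only later rows make up. A row lasts 1/12 s, in which the tool goes at most 41.7 mm and 7.16 degrees, less where a joint would pass 70% of its speed; a pose out of reach is approached as far as the arm can. A call with a gripper value outside its range is refused whole. The fingers move at their own pace and stop on an object; the grip force is fixed at half the most. Time passes only in rows, so rows that repeat a pose let the fingers close. It gives the time, the measured TCP pose, the force and the opening at its end, in the units of the state.
- ctrl.get_obs(): the state, without advancing time (a new reading comes with each control period).
- ctrl.snapshot(name): name is "scene" or "top" or "wrist"; returns the picture (480x640x3 uint8, blue, green, red); there is no depth.
- ctrl.camera_model(name): a dict with "K" (3x3 intrinsics, pixels), "xyz" and "rotation" of the camera in the world. Camera axes: x right, y up, looking along -z (the intrinsics and any distortion apply to the point x, -y, -z); pixel columns grow to the right and rows downward; lengths in m; the calibration is good to about 2 mm. A picture is of the moment at which its call begins: read the wrist's pose just before it. camera_model takes no time and is no camera call; for the wrist camera it gives the pose at the moment of the call.
- ctrl.close_job(): hands the job in, once; it reports no verdict.
The state is a dict: "clock": time; "joint_pos": joint angles; "qvel": joint speeds; "tau": joint torques, N m; "tool_pos": TCP position; "orientation": TCP orientation; "force": force on the tool from outside, world axes, zero at the start; "moment": the same for the moment, N m; "opening": finger opening in m.
Only numpy, scipy, OpenCV 4.12 (cv2) and the standard library are available. Lean on these libraries where they do the work, as an engineer would, in place of code of your own. Each camera call takes 0.05 s, during which the arm holds its last target. There are 200 camera calls.

### The job

The drink canister hangs on the ratchet of the counter hoist. Throw the red lever fully over to take the pawl off, wind the crank up a touch so the pawl springs clear, and then, keeping the crank in hand, ease the canister gently down until its whole weight sits on the rubber pad, without letting it run, dropping it or pressing it down, and let go. Do not force the lever, do not touch the canister, and leave everything else on the counter alone.

Things in the scene. Friction and masses are not known exactly. Their poses are not given: they have to be found in the camera images.
- hoist: Counter hoist, bolted down; position and yaw vary. Origin on the counter under the drum axis; x to its far side (away from the robot at yaw 0), y from winch to mast, z up. Grey base 30 mm high (x -85..85, y -95..355 mm); green winch housing (x, y -65..65, top z 92 mm) with the ratchet wheel and crank on top; mast at y 325 mm, 415 mm high.
- hub (a point): On the upright drum axis at mid height of the steel ratchet wheel (z 101 mm; wheel z 95..107, tip radius 53 mm, 16 teeth of 22.5 deg). Crank clockwise seen from above winds the canister up, counter-clockwise lets it down, 40 mm of lift per rad; the weight puts 4 to 8 N counter-clockwise on the knob.
- knob_center (a point): Centre of the black upright crank knob (26 mm diameter, z 132..178 mm), 80 mm from the drum axis, above the crank arm (z 119..131). It spins freely: grip it from above and carry it round the axis without turning the gripper. Starts at 172 deg from the hoist's x axis; the way down sweeps the hoist's -x, then -y side, by 1.1 to 2.1 rad.
- lever (a joint): Red throw-off lever of the pawl. 0..0.08 rad at the start: pawl sprung into the wheel; 0.6: end stop, pawl sprung outwards. Grows counter-clockwise from above about the pawl pin (hoist x 56, y 52 mm). 2 N at its post moves it; it stays where put. With the lever over, the loaded tooth still holds the pawl until the crank is wound up 0.05 to 0.2 rad.
- lever_tab (a point): Upright round post on the lever's end, 12 mm diameter, z 110..152 mm, with an 18 mm red ball on top (to z 163); 55 mm from the pawl pin; this point is at z 140 mm. At the start it lies at about -40 deg from the pin (hoist x 98, y 17 mm); pushed to the hoist's +x and +y, round the pin, it throws the lever.
- pawl_tip (a point): Nose of the brass pawl (6 mm round), at the wheel's height. Caught in the wheel it is about 46 mm from the drum axis; sprung out, 60 mm or more.
- canister: Steel drink canister (104 mm across, 1.0 to 1.5 kg) on its lift fork, 172 mm tall in all, guided by the mast: moves only up and down with the drum. Origin in the middle of the fork's underside, 155 mm above the counter at the start, at hoist x 0, y 205 mm.
- rest: Rest under the canister, origin on the hoist base (30 mm above the counter) at hoist x 0, y 205 mm. On it a black rubber pad, 72 mm across, on a screw: its top stands anywhere from 72 to 110 mm above the counter and is not measured. It gives about 3 mm under the weight. As the canister lands the crank goes slack; turning on presses it down.
- mug: Bystander, leave alone: white mug with handle, 80 mm across, 90 mm tall; origin at the middle of its underside.
- cup: Bystander, leave alone: blue cup, 72 mm across, 80 mm tall; origin at the middle of its underside.
- jar: Bystander, leave alone: amber jar, 70 mm across, 110 mm tall; origin at the middle of its underside.
- can: Bystander, leave alone: metal can, 66 mm across, 100 mm tall; origin at the middle of its underside.
- spoon: Bystander, leave alone: spoon lying flat; origin at the middle of its underside.
- wrench: Bystander, leave alone: wrench lying flat; origin at the middle of its underside.
- caddy: Bystander, leave alone: grey open caddy 160 x 120 x 60 mm; origin at the middle of its underside.

How it is judged (in metres and radians):
On the way, in this order (a step that is already met when the one before it is completed fails the run):
1. the red lever is thrown over while the pawl is still caught (value of joint lever above 0.45 rad), for 0.1 s.
2. the pawl has sprung clear of the wheel and the canister is still up (horizontal distance between pawl_tip and hub above 0.0575 m and z of canister in the frame of hoist above 0.145 m), for 0.1 s.
At the end, for the whole second after the job is handed in: The canister stands still (under 10 mm/s) with its weight on the rubber pad (5 to 22 N between them), the lever is over (above 0.45 rad) and the pawl clear of the wheel (nose over 57.5 mm from the drum axis) (value of joint lever above 0.45 rad and horizontal distance between pawl_tip and hub above 0.0575 m and contact force between canister and rest between 5 and 22 N and linear speed of canister below 0.01 m/s); the robot touches nothing.
It fails at once if the canister moved faster than 0.12 m/s (dropped or let run) (linear speed of canister above 0.12 m/s).
It fails at once if the canister was slammed or pressed on the pad with over 30 N (contact force between canister and rest above 30 N).
It fails at once if the lever was forced with over 22 N (contact force between the fingers and lever above 22 N).
It fails at once if the robot touched the canister (contact force between any of the fingers, the arm and canister above 1 N).
It fails at once if a bystander was disturbed (moved over 30 mm) (distance of any of mug, cup, jar, can, spoon, wrench, caddy from where it was at the start of the episode above 0.03 m).
It also fails if it takes over 72 s, if anything falls off the work surface, if the arm or the gripper's body presses on something with over 40 N, if the wrist force passes 120 N, or if a joint passes its speed limit or range.

## Working session

There is one attempt and no reset: what is moved stays moved. The work goes in short steps, Python scripts to look and compute and a tool call to move; the robot and the scene stay as the last step left them, time stands still between calls to the robot, and variables do not carry over. Pictures are saved under pics/ and viewed, about 8 in all and at most 12, crops included, and the job is handed in when it is done.

Besides the shell and the picture viewer there is one more tool, called after "Request:" by a JSON object that holds its "api" and its "payload". arm_command: Moves the arm, as the interface text tells. Its arguments: {"type":"object","properties":{"targets":{"type":"array","items":{"type":"array","items":{"type":"array","items":{"type":"number"}}}}},"required":["targets"]}

```bash
mkdir -p pics
python3 - <<'E'
from plant import ctrl
import cv2
print(ctrl.get_obs())
for n in("scene","top"):
    m=ctrl.camera_model(n);print(n,m)
    cv2.imwrite(f"pics/{n}0.png",ctrl.snapshot(n))
E
```

```text
{'clock': 0.0, 'joint_pos': array([-5.32785071e+01,  2.05909355e+01,  6.34214119e-01, -1.97635501e-02,
       -7.01338794e+01, -1.65070520e+01]), 'qvel': array([-0.02442632,  0.02488817,  0.06077215, -0.08448306,  0.01234765,
       -0.03349591]), 'tau': array([ 1.00220059e-03, -5.82716739e+01,  2.93074644e+01,  6.99754223e+00,
        7.11113287e-03, -1.97905629e-04]), 'tool_pos': array([ 0.23305115, -0.63298787,  0.22563277]), 'orientation': array([ 1.79907854e+02, -7.93188003e-03, -1.59792283e+02]), 'force': array([ 0.51915434,  0.0300629 , -0.24480724]), 'moment': array([-0.0371636 ,  0.01536418,  0.0125127 ]), 'opening': 0.087854906018819}
scene {'K': array([[513.9247524 ,   0.        , 325.49411982],
       [  0.        , 513.9247524 , 240.08605239],
       [  0.        ,   0.        ,   1.        ]]), 'xyz': array([ 1.06326444, -0.6742018 ,  0.9863736 ]), 'rotation': array([44.22015515,  0.1090833 , 37.03860703])}
top {'K': array([[529.41471363,   0.        , 316.91951639],
       [  0.        , 529.41471363, 239.29726805],
       [  0.        ,   0.        ,   1.        ]]), 'xyz': array([ 0.30494938, -0.00735075,  1.61271077]), 'rotation': array([  8.94575364,  -0.25076113, -90.77579505])}
```

View pics/top0.png

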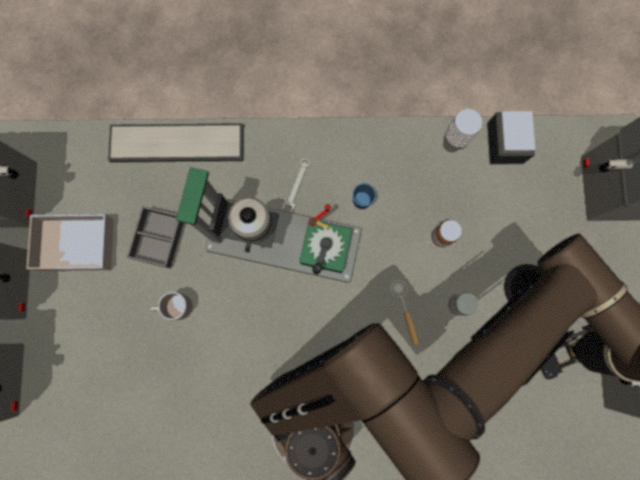

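View pics/scene0.png

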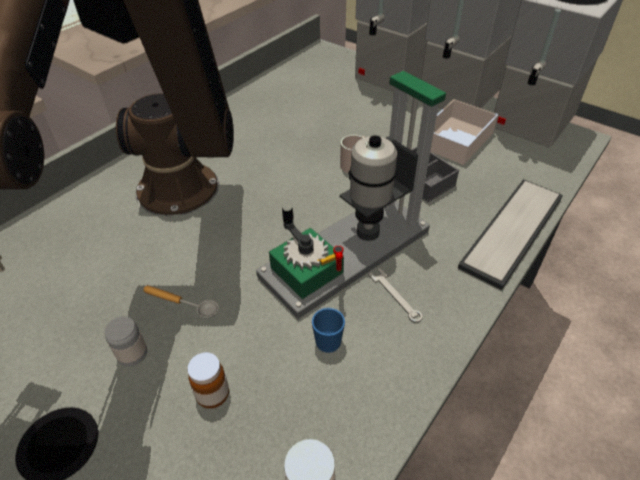

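The top view shows the hoist: wheel at about (325,244), knob (317,268), red lever (322,213), and the mast to the left at +y. I'll zoom in to get accurate pixels.

```bash
cat > h.py <<'E'
import numpy as np,cv2
from scipy.spatial.transform import Rotation as R
def ray(m,u,v):
    K=m["K"];d=np.array([(u-K[0,2])/K[0,0],-(v-K[1,2])/K[1,1],-1.])
    return np.array(m["xyz"]),R.from_euler("xyz",m["rotation"],degrees=True).as_matrix()@d
def onz(m,u,v,z):
    o,d=ray(m,u,v);return o+d*(z-o[2])/d[2]
def proj(m,p):
    c=R.from_euler("xyz",m["rotation"],degrees=True).as_matrix().T@(np.array(p)-m["xyz"])
    K=m["K"];return K[0,0]*c[0]/-c[2]+K[0,2],K[1,1]*c[1]/c[2]+K[1,2]
def two(m1,p1,m2,p2):
    o1,d1=ray(m1,*p1);o2,d2=ray(m2,*p2)
    s=np.linalg.lstsq(np.c_[d1,-d2],o2-o1,rcond=None)[0]
    a,b=o1+s[0]*d1,o2+s[1]*d2;return (a+b)/2,np.linalg.norm(a-b)
E
python3 - <<'E'
import cv2,numpy as np
a=cv2.imread("pics/top0.png")[170:290,200:370];b=cv2.imread("pics/scene0.png")[190:320,250:440]
cv2.imwrite("pics/c1.png",cv2.resize(a,None,fx=4.5,fy=4.5,interpolation=cv2.INTER_CUBIC))
for n in("top","scene"):
    im=cv2.imread(f"pics/{n}0.png");h=cv2.cvtColor(im,cv2.COLOR_BGR2HSV)
    for c,lo,hi in(("green",(60,90,30),(85,255,255)),("red",(0,170,60),(6,255,255)),("red2",(172,170,60),(180,255,255))):
        k,l,s,ce=cv2.connectedComponentsWithStats(cv2.inRange(h,lo,hi))
        print(n,c,[(s[i].tolist(),ce[i].round(1).tolist()) for i in range(1,k) if s[i,4]>12])
E
```

```text
top green [([177, 169, 31, 55, 975], [192.1, 196.1]), ([322, 225, 29, 47, 405], [339.3, 250.6]), ([301, 226, 19, 40, 274], [308.0, 248.6])]
top red [([584, 158, 5, 9, 33], [586.2, 162.1]), ([315, 205, 15, 16, 60], [322.7, 212.5]), ([26, 210, 5, 8, 24], [27.4, 213.1]), ([19, 303, 5, 9, 27], [20.6, 306.7]), ([11, 402, 5, 9, 27], [13.3, 406.3])]
top red2 []
scene green [([390, 71, 56, 35, 947], [417.3, 87.8]), ([302, 229, 15, 8, 59], [309.6, 232.3]), ([324, 241, 9, 13, 47], [329.0, 247.7]), ([270, 242, 73, 56, 1588], [301.3, 273.0])]
scene red [([359, 68, 6, 7, 26], [361.4, 70.9]), ([498, 117, 8, 7, 36], [501.1, 120.0]), ([334, 248, 9, 23, 106], [338.4, 258.3])]
scene red2 []
```

View pics/c1.png

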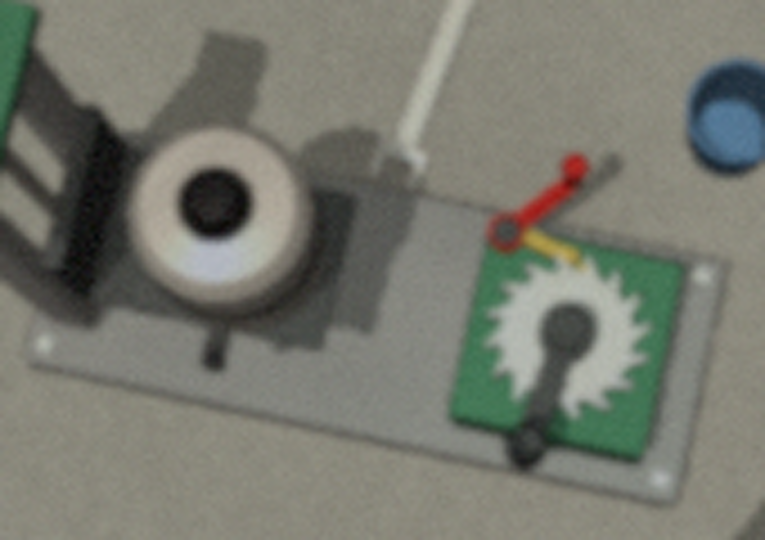

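Run:
```python
from plant import ctrl
from h import *
m=ctrl.camera_model("top")
# model pts (hoist, mm) and crop pixels
P={"ball":((98,17,154),(575,165)),"pin":((56,52,118),(507,231)),"hub":((0,0,135),(569,330)),
"knob":((-79.2,11.1,178),(525,443)),"b1":((85,-95,30),(728,262)),"b2":((-85,-95,30),(670,503)),"b3":((-85,355,30),(28,364)),
"h1":((65,-65,92),(685,265)),"h2":((-65,-65,92),(640,460)),"h3":((-65,65,92),(450,417))}
A=[];B=[]
for k,(p,c) in P.items():
    w=onz(m,(c[0]-1.75)/4.5+200,(c[1]-1.75)/4.5+170,p[2]/1e3);A.append(np.array(p[:2])/1e3);B.append(w[:2])
A=np.array(A);B=np.array(B)
use=[i for i,k in enumerate(P) if k not in("ball",)]
a=A[use];b=B[use];ac=a-a.mean(0);bc=b-b.mean(0)
th=np.arctan2((ac[:,0]*bc[:,1]-ac[:,1]*bc[:,0]).sum(),(ac*bc).sum())
c,s=np.cos(th),np.sin(th);Q=np.array([[c,-s],[s,c]]);t=b.mean(0)-Q@a.mean(0)
print("origin",t,"yaw",np.degrees(th))
for k,w,x in zip(P,B,A):print(k,w.round(4),"pred",(Q@x+t).round(4),((w-Q@x-t)*1e3).round(1))
```

```text
origin [ 0.52680829 -0.04209656] yaw -13.179325240205147
ball [ 0.6282 -0.0476] pred [ 0.6261 -0.0479] [2.1 0.3]
pin [ 0.5937 -0.0045] pred [ 0.5932 -0.0042] [ 0.5 -0.2]
hub [ 0.5267 -0.0426] pred [ 0.5268 -0.0421] [-0.1 -0.5]
knob [ 0.4515 -0.0139] pred [ 0.4522 -0.0132] [-0.7 -0.6]
b1 [ 0.5875 -0.1532] pred [ 0.5879 -0.154 ] [-0.4  0.8]
b2 [ 0.4254 -0.1103] pred [ 0.4224 -0.1152] [3.  4.9]
b3 [0.5241 0.3176] pred [0.525  0.3229] [-0.9 -5.4]
h1 [ 0.5748 -0.1196] pred [ 0.5753 -0.1202] [-0.5  0.7]
h2 [ 0.4484 -0.0877] pred [ 0.4487 -0.0906] [-0.3  2.8]
h3 [0.4777 0.0336] pred [0.4783 0.036 ] [-0.6 -2.4]
```

Request:
{"api": "arm_command", "payload": {"targets": [[[0,0,0.06,2.5,3.5,1,0],[0,0,0.12,5,7,2,0],[0,0,0.18,7.5,10.5,3,0],[0,0,0.24,10,14,4,0],[0,0,0.3,12.5,17.5,4,0],[0,0,0.36,15,21,4,0],[0,0,0.42,17.5,24.5,4,0],[0,0,0.48,20,28,4,0]]]}}

```text
clock: 0.77
tool_pos: [0.425, -0.3638, 0.2665]
orientation: [180.0, 0.0, -132.1]
force: [0.4, -1.2, -0.6]
opening: 0.0395
```

Request:
{"api": "arm_command", "payload": {"targets": [[[0,0,0.06,2.5,3.5,0,0],[0,0,0.12,5,7,0,0],[0,0,0.18,7.5,10.5,0,0],[0,0,0.24,10,14,0,0],[0,0,0.3,12.5,17.5,0,0],[0,0,0.36,15,21,0,0],[0,0,0.43,17.5,24.5,0,0],[0,0,0.5,19,27.2,0,0]]]}}

```text
clock: 1.43
tool_pos: [0.6154, -0.0917, 0.2662]
orientation: [180.0, -0.0, -103.4]
force: [0.7, -0.8, 0.0]
opening: 0.0003
```

Run:
```python
from plant import ctrl
import cv2
m=ctrl.camera_model("wrist");cv2.imwrite("pics/w1.png",ctrl.snapshot("wrist"));print(m)
o=ctrl.get_obs();print(o["clock"],o["tool_pos"],o["orientation"],o["force"],o["joint_pos"],o["opening"])
```

```text
{'K': array([[373.20763301,   0.        , 320.81606054],
       [  0.        , 373.20763301, 236.24901628],
       [  0.        ,   0.        ,   1.        ]]), 'xyz': array([ 0.59720118, -0.1670415 ,  0.42380103]), 'rotation': array([-1.67073346e+01, -4.85676813e-02,  1.66555611e+02])}
1.4833 [ 0.61848618 -0.08682857  0.26533904] [-1.79995032e+02  4.62375857e-02 -1.02967333e+02] [3.82362601 1.47715906 1.73865423] [ 9.86723522e+00  1.45957568e+01 -2.65324132e+00 -4.26070689e-02
 -7.27284840e+01 -2.28219281e+01] 0.0002802828698991503
```

View pics/w1.png

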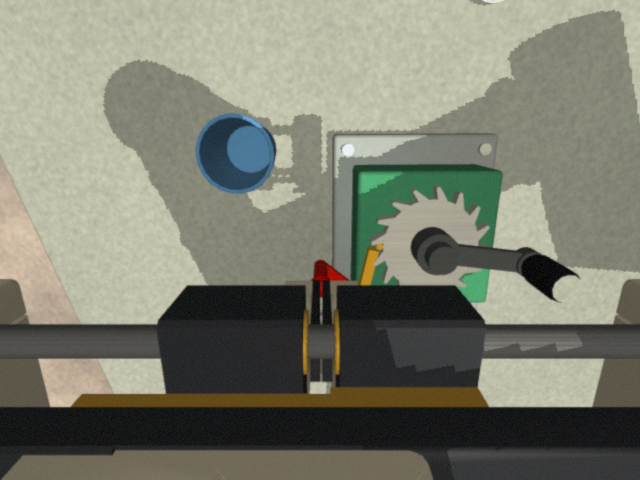

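The wrist view shows hub top ≈(436,249), the red ball ≈(321,268) next to the fingers, and base corners ≈(333,135) and (496,135). I'll check these against the pose estimate.

Run:
```python
from plant import ctrl
from h import *
im=ctrl.snapshot("wrist");m=ctrl.camera_model("wrist");cv2.imwrite("pics/w2.png",im)
o=ctrl.get_obs();print(o["tool_pos"],o["force"])
h=cv2.cvtColor(im,cv2.COLOR_BGR2HSV)
k,l,s,ce=cv2.connectedComponentsWithStats(cv2.inRange(h,(0,150,60),(6,255,255)));print([(a.tolist()) for a in s[1:] if a[4]>10])
th=np.radians(-13.2);c,sn=np.cos(th),np.sin(th)
W=lambda x,y,z:np.array([.5268+c*x-sn*y,-.0421+sn*x+c*y,z])
for n,p in dict(hub=(0,0,.131),b1=(.085,-.095,.03),b2=(-.085,-.095,.03),h1=(.065,-.065,.092),h2=(-.065,-.065,.092),ball=(.098,.017,.154),knob=(-.0792,.0111,.178)).items():print(n,np.round(proj(m,W(*p)),1))
x,y=[int(v) for v in proj(m,W(.04,-.04,.1))]
cv2.imwrite("pics/c2.png",cv2.resize(im[110:310,290:590],None,fx=2.5,fy=2.5))
```

```text
[ 0.61661151 -0.0892091   0.26510322] [-0.36586389 -0.8784187  -0.35380853]
[[312, 255, 50, 36, 693]]
hub [438.8 253.7]
b1 [333.1 132.2]
b2 [500.7 132.1]
h1 [357.9 169.1]
h2 [505.9 169. ]
ball [320.5 284.2]
knob [567.9 290. ]
```

View pics/c2.png

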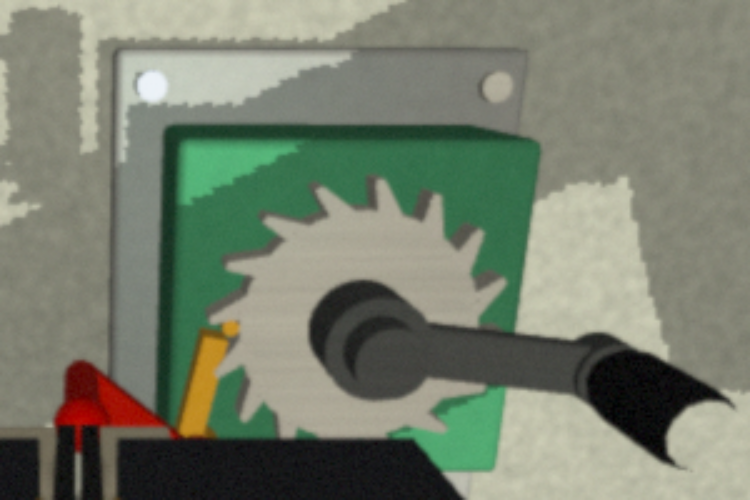

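Request:
{"api": "arm_command", "payload": {"targets": [[[0,0,0,0.3,0,-3,0],[0,0,0,0.3,0,-6,0],[0,0,0,0.3,0.3,-9,0],[0,0,0,0.3,0.6,-11,0],[0,0,0,0.3,0.6,-12.2,0],[0,0,0,0.3,0.6,-12.7,0],[0,0,0,0.3,0.6,-12.7,0],[0,0,0,0.3,0.6,-12.7,0]]]}}

```text
clock: 2.2
tool_pos: [0.6177, -0.0879, 0.14]
orientation: [-180.0, -0.0, -103.6]
force: [0.3, 0.3, 0.2]
opening: 0.0002
```

Request:
{"api": "arm_command", "payload": {"targets": [[[0,0,0,0.05,0.2,0,0],[0,0,0,0.1,0.4,0,0],[0,0,0,0.15,0.6,0,0],[0,0,0,0.2,0.8,0,0],[0,0,0,0.25,1.0,0,0],[0,0,0,0.3,1.2,0,0],[0,0,0,0.35,1.4,0,0],[0,0,0,0.35,1.4,0,0]]]}}

```text
clock: 2.87
tool_pos: [0.6211, -0.0733, 0.1396]
orientation: [-180.0, 0.0, -103.6]
force: [-0.8, 0.2, 0.0]
opening: 0.0005
```

Request:
{"api": "arm_command", "payload": {"targets": [[[0,0,0,0.05,0.1,0,0],[0,0,0,0.1,0.2,0,0],[0,0,0,0.15,0.3,0,0],[0,0,0,0.2,0.4,0,0],[0,0,0,0.25,0.5,0,0],[0,0,0,0.3,0.6,0,0],[0,0,0,0.35,0.7,0,0],[0,0,0,0.4,0.8,0,0]]]}}

```text
clock: 3.53
tool_pos: [0.6249, -0.066, 0.1396]
orientation: [180.0, -0.0, -103.6]
force: [-0.5, -2.4, -0.2]
opening: 0.0009
```

Request:
{"api": "arm_command", "payload": {"targets": [[[0,0,0,0.12,0.15,0,0],[0,0,0,0.24,0.3,0,0],[0,0,0,0.36,0.45,0,0],[0,0,0,0.48,0.6,0,0],[0,0,0,0.6,0.75,0,0],[0,0,0,0.7,0.9,0,0],[0,0,0,0.8,1.05,0,0],[0,0,0,0.9,1.2,0,0]]]}}

```text
clock: 4.2
tool_pos: [0.6343, -0.0536, 0.1397]
orientation: [-180.0, 0.0, -103.6]
force: [1.2, -3.8, -0.6]
opening: 0.0009
```

Run:
```python
from plant import ctrl
from h import *
im=ctrl.snapshot("wrist");cv2.imwrite("pics/w3.png",im[150:400,200:500])
t=ctrl.snapshot("top");s=ctrl.snapshot("scene")
o=ctrl.get_obs();print(o["tool_pos"],o["force"])
f=lambda i:cv2.resize(i,(400,300))
cv2.imwrite("pics/m3.png",np.vstack([np.hstack([f(im[150:390,180:500]),f(s[200:320,260:420])]),np.hstack([f(t[180:300,270:430]),f(t[180:300,270:430])])]))
```

```text
[ 0.63420244 -0.05345601  0.13961331] [ 1.38171552 -1.70429768 -0.11621462]
```

View pics/m3.png

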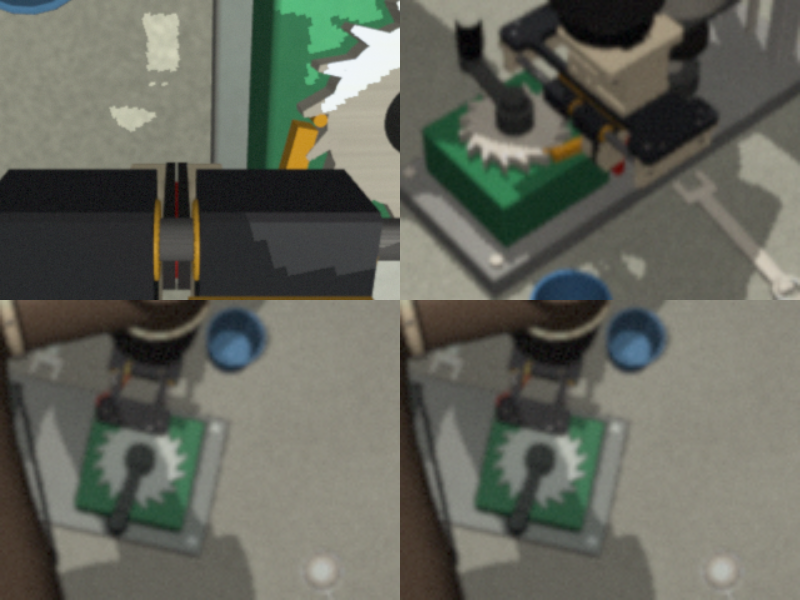

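The red post shows straight behind the finger slit, so contact is centred. I'll keep going along the arc in small steps.

Request:
{"api": "arm_command", "payload": {"targets": [[[0,0,0,0.1,0.12,0,0],[0,0,0,0.18,0.25,0,0],[0,0,0,0.26,0.38,0,0],[0,0,0,0.33,0.5,0,0],[0,0,0,0.37,0.6,0,0],[0,0,0,0.4,0.65,0,0]]]}}

```text
clock: 4.85
tool_pos: [0.638, -0.0471, 0.1395]
orientation: [-180.0, -0.0, -103.6]
force: [1.0, -3.5, 0.6]
opening: 0.0006
```

Request:
{"api": "arm_command", "payload": {"targets": [[[0,0,0,0.04,0.1,0,0],[0,0,0,0.08,0.2,0,0],[0,0,0,0.08,0.2,0,0]]]}}

```text
clock: 5.1
tool_pos: [0.6388, -0.045, 0.1395]
orientation: [-180.0, 0.0, -103.6]
force: [0.4, -2.8, -0.0]
opening: 0.0006
```

Request:
{"api": "arm_command", "payload": {"targets": [[[0,0,0,0.02,0.05,0,0],[0,0,0,0.04,0.1,0,0],[0,0,0,0.04,0.1,0,0]]]}}

```text
clock: 5.35
tool_pos: [0.6391, -0.0441, 0.1395]
orientation: [-180.0, 0.0, -103.6]
force: [2.4, -4.4, 0.0]
opening: -0.0
```

Request:
{"api": "arm_command", "payload": {"targets": [[[0,0,0,0.02,0.05,0,0],[0,0,0,0.04,0.1,0,0],[0,0,0,0.04,0.1,0,0]]]}}

```text
clock: 5.6
tool_pos: [0.6396, -0.0432, 0.1395]
orientation: [-180.0, 0.0, -103.6]
force: [1.4, -3.1, 0.5]
opening: 0.0007
```

Request:
{"api": "arm_command", "payload": {"targets": [[[0,0,0,-0.3,-1,0,0],[0,0,0,-0.8,-2.5,0,0],[0,0,0,-0.8,-2.8,2,0],[0,0,0,-0.8,-2.8,5,0],[0,0,0,-0.8,-2.8,8,0.3],[0,0,0,-4,-2.0,10,0.6],[0,0,0,-7.5,-1.5,10,0.6],[0,0,0,-11,-1,10,0.6]]]}}

```text
clock: 6.27
tool_pos: [0.5282, -0.0539, 0.2401]
orientation: [-179.9, 0.1, -103.7]
force: [0.4, 0.9, -0.5]
opening: 0.0215
```

Request:
{"api": "arm_command", "payload": {"targets": [[[0,0,0,-3,1.6,0,0.6],[0,0,0,-6,3,0,0.6],[0,0,0,-7.8,4,-1,0.6],[0,0,0,-7.8,4,-2,0.6],[0,0,0,-7.8,4,-2,0.6],[0,0,0,-7.8,4,-2,0.6]]]}}

```text
clock: 6.77
tool_pos: [0.4512, -0.0138, 0.2195]
orientation: [180.0, -0.0, -103.6]
force: [0.6, -1.1, 0.3]
opening: 0.0518
```

Run:
```python
from plant import ctrl
from h import *
im=ctrl.snapshot("wrist");m=ctrl.camera_model("wrist")
s=ctrl.snapshot("scene");ctrl_t=ctrl.snapshot("top")
o=ctrl.get_obs();print(o["tool_pos"],o["orientation"],o["force"],o["opening"])
f=lambda i:cv2.resize(i,(400,300))
cv2.imwrite("pics/m4.png",np.vstack([np.hstack([f(im),f(s[200:320,260:420])]),np.hstack([f(ctrl_t[180:300,270:430]),f(im[180:420,100:420])])]))
print(proj(m,(.4518,-.0135,.178)))
```

```text
[ 0.45223646 -0.01362923  0.2197836 ] [-1.79997047e+02 -8.25267617e-03 -1.03681612e+02] [-0.69115572 -0.16824021  0.16005692] 0.05264571293096194
(np.float64(320.46655694433247), np.float64(266.11657341407414))
```

View pics/m4.png

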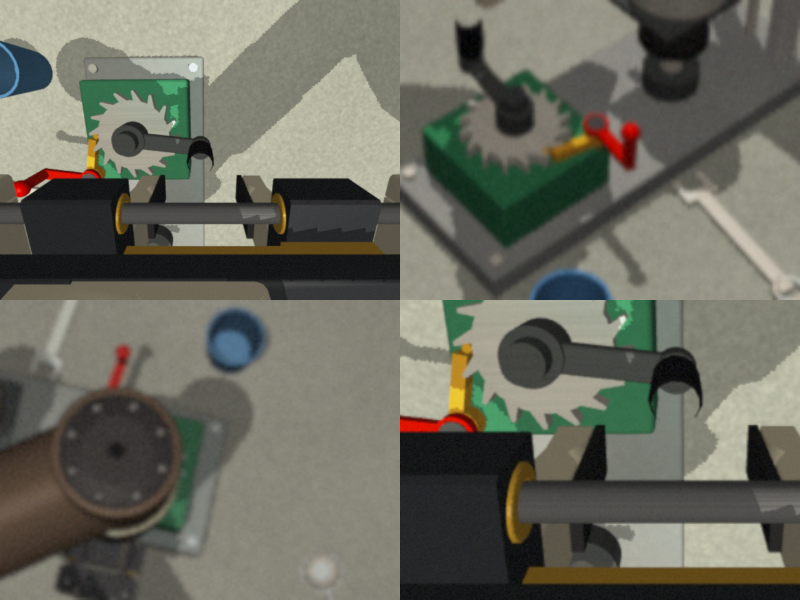

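The lever is over: the ball moved to about (0.644,-0.024), roughly 0.56 rad. The knob top sits at (320,~268), midway between the open fingers. Descending and gripping.

Request:
{"api": "arm_command", "payload": {"targets": [[[0,0,0,0,0,-2,0.6],[0,0,0,0,0,-4,0.6],[0,0,0,0,0,-6,0.6],[0,0,0,0,0,-7.5,0.6],[0,0,0,0,0,-8,0.6],[0,0,0,0,0,-8,0.6]]]}}

```text
clock: 7.42
tool_pos: [0.4512, -0.0138, 0.1384]
orientation: [179.9, -0.1, -103.7]
force: [-0.2, 0.6, 0.7]
opening: 0.0528
```

Request:
{"api": "arm_command", "payload": {"targets": [[[0,0,0,0,0,0,0],[0,0,0,0,0,0,0],[0,0,0,0,0,0,0],[0,0,0,0,0,0,0],[0,0,0,0,0,0,0],[0,0,0,0,0,0,0],[0,0,0,0,0,0,0],[0,0,0,0,0,0,0]]]}}

```text
clock: 8.08
tool_pos: [0.4519, -0.0131, 0.1401]
orientation: [-180.0, 0.0, -103.6]
force: [-0.8, 1.4, 5.4]
opening: 0.0255
```

Run:
```python
from plant import ctrl
import numpy as np
o=ctrl.get_obs();p=o["tool_pos"];print(p,o["force"])
h=np.array([.5263,-.043]);d=p[:2]-h;r=np.hypot(*d);f=np.arctan2(d[1],d[0]);print(r,np.degrees(f))
for a in np.r_[-.03:-.25:-.03]:
    print(round(a,2),((h+.08*np.array([np.cos(f+a),np.sin(f+a)])-p[:2])*100).round(2))
```

```text
[ 0.45186045 -0.01309469  0.14007898] [-0.78298962  1.35452547  5.35389797]
0.08022202908019713 158.11272377546996
-0.03 [0.11 0.21]
-0.06 [0.21 0.43]
-0.09 [0.32 0.65]
-0.12 [0.43 0.86]
-0.15 [0.55 1.07]
-0.18 [0.67 1.27]
-0.21 [0.81 1.47]
-0.24 [0.94 1.67]
```

Request:
{"api": "arm_command", "payload": {"targets": [[[0,0,0,0.09,0.22,0,0],[0,0,0,0.19,0.43,0,0],[0,0,0,0.3,0.65,0,0],[0,0,0,0.41,0.86,0,0],[0,0,0,0.53,1.07,0,0],[0,0,0,0.53,1.07,0,0]]]}}

```text
clock: 8.58
tool_pos: [0.4561, -0.0035, 0.14]
orientation: [179.9, -0.1, -103.6]
force: [-4.2, -4.6, 9.5]
opening: 0.0253
```

Run:
```python
from plant import ctrl
from h import *
im=ctrl.snapshot("wrist");cv2.imwrite("pics/w5.png",cv2.resize(im[140:380,100:420],(640,480)))
o=ctrl.get_obs();print(o["tool_pos"],o["force"],o["opening"])
```

```text
[ 0.45605688 -0.00351714  0.13996384] [-4.14927456 -5.06873522  9.68371973] 0.025179949301645032
```

View pics/w5.png

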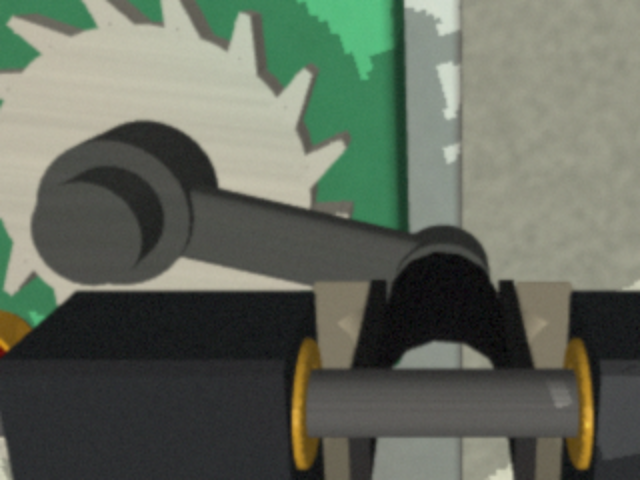

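The crank has followed by about 0.13 rad (tangential load ~6 N), but the pawl is out of this crop. I'll wind slightly further, then track the pawl by its brass colour.

Request:
{"api": "arm_command", "payload": {"targets": [[[0,0,0,0.12,0.2,0,0],[0,0,0,0.26,0.4,0,0],[0,0,0,0.39,0.6,0,0],[0,0,0,0.39,0.6,0,0],[0,0,0,0.39,0.6,0,0]]]}}

```text
clock: 9.05
tool_pos: [0.4596, 0.0025, 0.14]
orientation: [179.9, -0.1, -103.6]
force: [-6.5, -3.5, 11.3]
opening: 0.0255
```

Run:
```python
from plant import ctrl
from h import *
w=ctrl.snapshot("wrist");s=ctrl.snapshot("scene");cv2.imwrite("pics/s6.png",s);cv2.imwrite("pics/w6.png",w)
o=ctrl.get_obs();print(o["tool_pos"],o["force"],o["opening"])
s0=cv2.imread("pics/scene0.png")
f=lambda i,w:cv2.resize(i,(w,300),interpolation=cv2.INTER_CUBIC)
c=lambda s:f(s[215:290,280:380],400)
cv2.imwrite("pics/m6.png",np.vstack([np.hstack([c(s0),c(s)]),np.hstack([f(w[60:300,0:320],400),f(s[100:310,240:520],400)])]))
```

```text
[0.45953619 0.00242495 0.1399469 ] [-5.46349992 -3.24143015 11.12127392] 0.025032292438801864
```

View pics/m6.png

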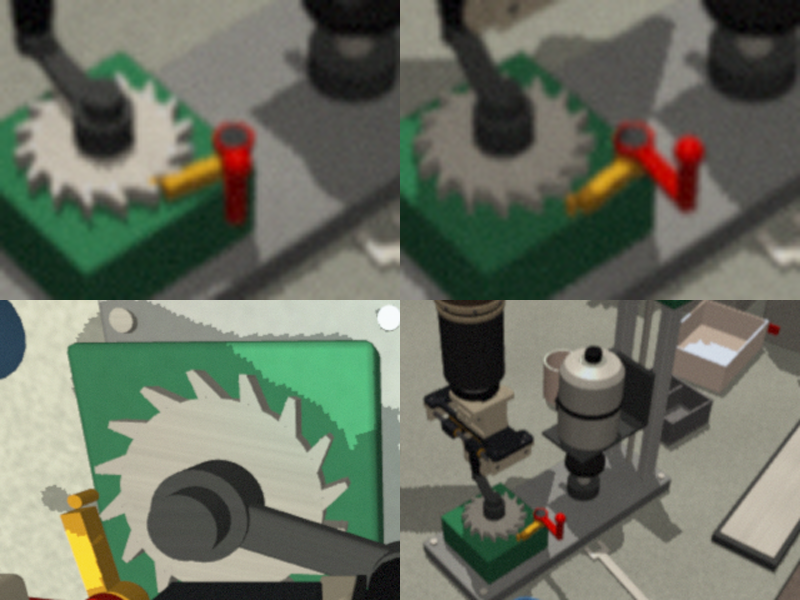

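The pawl nose is clear of the teeth, with a visible gap in both the wrist and scene views, and the canister is still up. I'll check the number and tabulate the way down.

Run:
```python
from plant import ctrl
from h import *
m=ctrl.camera_model("scene");t=onz(m,323.5,266,.104);print("tip r",np.hypot(*(t[:2]-[.5263,-.043])))
h=np.array([.5263,-.043]);f0=np.radians(144.4)
P=lambda a:h+.0801*np.array([np.cos(f0+a),np.sin(f0+a)])
for st in (0,.4,.8):
    print(st,[((P(st+a)-P(st))*100).round(2).tolist() for a in .05*np.arange(1,9)])
```

```text
tip r 0.06632007356857246
0 [[-0.22, -0.33], [-0.43, -0.67], [-0.62, -1.03], [-0.8, -1.39], [-0.95, -1.76], [-1.09, -2.13], [-1.2, -2.52], [-1.3, -2.9]]
0.4 [[-0.08, -0.39], [-0.14, -0.79], [-0.18, -1.19], [-0.19, -1.59], [-0.19, -1.99], [-0.17, -2.39], [-0.13, -2.79], [-0.07, -3.18]]
0.8 [[0.08, -0.39], [0.18, -0.78], [0.3, -1.16], [0.44, -1.54], [0.6, -1.91], [0.77, -2.27], [0.97, -2.62], [1.18, -2.96]]
```

Request:
{"api": "arm_command", "payload": {"targets": [[[0,0,0,-0.22,-0.33,0,0],[0,0,0,-0.43,-0.67,0,0],[0,0,0,-0.62,-1.03,0,0],[0,0,0,-0.8,-1.39,0,0],[0,0,0,-0.95,-1.76,0,0],[0,0,0,-1.09,-2.13,0,0],[0,0,0,-1.2,-2.52,0,0],[0,0,0,-1.3,-2.9,0,0]]]}}

```text
clock: 9.82
tool_pos: [0.4481, -0.0266, 0.1401]
orientation: [-179.9, -0.1, -103.6]
force: [2.4, -6.2, 3.2]
opening: 0.0255
```

Request:
{"api": "arm_command", "payload": {"targets": [[[0,0,0,-0.08,-0.39,0,0],[0,0,0,-0.14,-0.79,0,0],[0,0,0,-0.18,-1.19,0,0],[0,0,0,-0.19,-1.59,0,0],[0,0,0,-0.19,-1.99,0,0],[0,0,0,-0.17,-2.39,0,0],[0,0,0,-0.13,-2.79,0,0],[0,0,0,-0.07,-3.18,0,0]]]}}

```text
clock: 10.48
tool_pos: [0.4488, -0.0579, 0.1402]
orientation: [-179.8, 0.0, -103.6]
force: [5.9, -4.3, -1.0]
opening: 0.0253
```

Request:
{"api": "arm_command", "payload": {"targets": [[[0,0,0,0.08,-0.39,0,0],[0,0,0,0.18,-0.78,0,0],[0,0,0,0.3,-1.16,0,0],[0,0,0,0.44,-1.54,0,0],[0,0,0,0.6,-1.91,0,0],[0,0,0,0.77,-2.27,0,0],[0,0,0,0.97,-2.62,0,0],[0,0,0,1.18,-2.96,0,0]]]}}

```text
clock: 11.15
tool_pos: [0.4616, -0.0869, 0.1402]
orientation: [-179.7, 0.1, -103.6]
force: [8.6, -1.0, -3.8]
opening: 0.0252
```

Run:
```python
from plant import ctrl
from h import *
s=ctrl.snapshot("scene");cv2.imwrite("pics/s7.png",s)
cv2.imwrite("pics/c7.png",cv2.resize(s[125:255,320:440],(720,600*13//10*0+600),interpolation=cv2.INTER_CUBIC))
o=ctrl.get_obs();p=o["tool_pos"];print(p,o["force"])
h=np.array([.5263,-.043]);d=p[:2]-h;f=np.arctan2(d[1],d[0]);print(np.hypot(*d),np.degrees(f)%360,o["force"][:2]@[-np.sin(f),np.cos(f)])
f0=np.radians(144.4)
P=lambda a:h+.0801*np.array([np.cos(f0+a),np.sin(f0+a)])
for k in range(10):
    st=1.2+.12*k;print(round(st,2),"tdir",np.array([-np.sin(f0+st+.12),np.cos(f0+st+.12)]).round(2),[((P(st+a)-P(st))*100).round(2).tolist() for a in .03*np.arange(1,5)])
```

```text
[ 0.46190443 -0.08727873  0.14022773] [ 8.62967955 -3.13865528 -2.70109588]
0.07814982042296838 214.51261556030195 7.4757266474966135
1.2 tdir [ 0.64 -0.77] [[0.13, -0.2], [0.27, -0.39], [0.42, -0.58], [0.57, -0.77]]
1.32 tdir [ 0.73 -0.68] [[0.16, -0.18], [0.32, -0.36], [0.49, -0.53], [0.66, -0.7]]
1.44 tdir [ 0.81 -0.59] [[0.18, -0.16], [0.36, -0.32], [0.55, -0.47], [0.74, -0.61]]
1.56 tdir [ 0.87 -0.49] [[0.2, -0.14], [0.4, -0.27], [0.6, -0.4], [0.81, -0.52]]
1.68 tdir [ 0.92 -0.38] [[0.21, -0.11], [0.43, -0.22], [0.64, -0.32], [0.86, -0.42]]
1.8 tdir [ 0.96 -0.27] [[0.22, -0.09], [0.45, -0.17], [0.68, -0.25], [0.91, -0.31]]
1.92 tdir [ 0.99 -0.15] [[0.23, -0.06], [0.47, -0.12], [0.7, -0.16], [0.94, -0.2]]
2.04 tdir [ 1.   -0.03] [[0.24, -0.03], [0.48, -0.06], [0.72, -0.08], [0.96, -0.09]]
2.16 tdir [1.   0.09] [[0.24, -0.0], [0.48, -0.0], [0.72, 0.01], [0.96, 0.03]]
2.28 tdir [0.98 0.21] [[0.24, 0.02], [0.48, 0.06], [0.71, 0.1], [0.95, 0.14]]
```

View pics/c7.png

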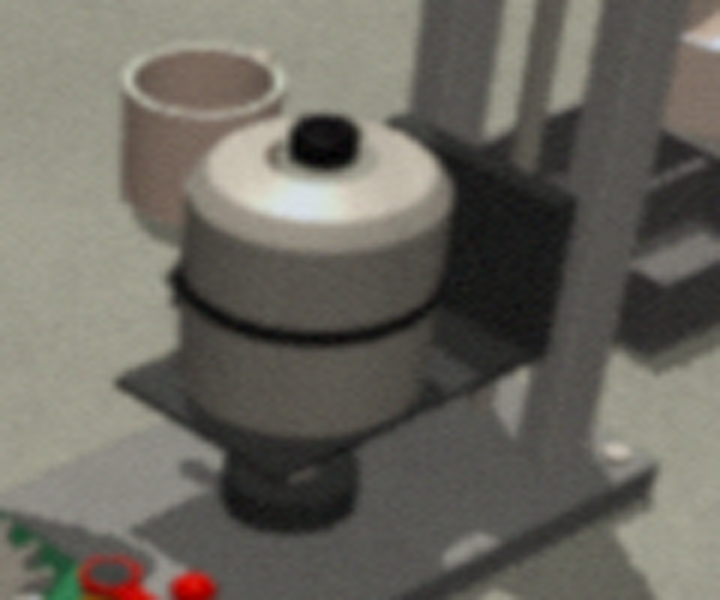

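```bash
cat > st.py <<'E'
from plant import ctrl
from h import *
from scipy.optimize import least_squares
Q=np.array([(.4519,-.0131),(.4561,-.0035),(.4596,.0025),(.4481,-.0266),(.4488,-.0579),(.4619,-.0873)])
c=least_squares(lambda c:np.hypot(*(Q-c).T)-.08,[.526,-.043]);h=c.x
print(h,(c.fun*1e3).round(1))
p=ctrl.get_obs()["tool_pos"][:2];f0=np.arctan2(*(p-h)[::-1]);print(np.degrees(f0)%360)
P=lambda a:h+.08*np.array([np.cos(f0+a),np.sin(f0+a)])
for k in range(9):
    st=.12*k;print(round(st,2),"tdir",np.array([-np.sin(f0+st+.12),np.cos(f0+st+.12)]).round(2),[((P(st+a)-P(st))*100).round(2).tolist() for a in .03*np.arange(1,5)])
E
python3 st.py
```

```text
[ 0.52692175 -0.04071092] [-0.1  0.  -0.   0.1 -0.  -0. ]
215.61163896745882
0.0 tdir [ 0.68 -0.74] [[0.14, -0.19], [0.29, -0.38], [0.45, -0.57], [0.6, -0.75]]
0.12 tdir [ 0.76 -0.65] [[0.16, -0.17], [0.33, -0.34], [0.51, -0.51], [0.69, -0.67]]
0.24 tdir [ 0.83 -0.56] [[0.18, -0.15], [0.37, -0.3], [0.57, -0.44], [0.76, -0.58]]
0.36 tdir [ 0.89 -0.45] [[0.2, -0.13], [0.41, -0.25], [0.62, -0.37], [0.83, -0.48]]
0.48 tdir [ 0.94 -0.34] [[0.22, -0.11], [0.43, -0.2], [0.66, -0.3], [0.88, -0.38]]
0.6 tdir [ 0.97 -0.23] [[0.23, -0.08], [0.46, -0.15], [0.69, -0.22], [0.92, -0.27]]
0.72 tdir [ 0.99 -0.11] [[0.23, -0.05], [0.47, -0.09], [0.71, -0.13], [0.95, -0.16]]
0.84 tdir [1.   0.01] [[0.24, -0.02], [0.48, -0.04], [0.72, -0.05], [0.96, -0.05]]
0.96 tdir [0.99 0.13] [[0.24, 0.01], [0.48, 0.02], [0.72, 0.04], [0.96, 0.07]]
```

The motion fits an 80 mm circle to 0.1 mm, with the hub at (0.5269,-0.0407) and 0.97 rad let down so far. Continuing in small steps and watching the tangential force.

Request:
{"api": "arm_command", "payload": {"targets": [[[0,0,0,0.2,-0.19,0,0],[0,0,0,0.45,-0.38,0,0],[0,0,0,0.65,-0.57,0,0],[0,0,0,0.8,-0.75,0,0],[0,0,0,0.8,-0.75,0,0]]]}}

```text
clock: 11.62
tool_pos: [0.4686, -0.0952, 0.1402]
orientation: [-179.8, -0.0, -103.6]
force: [4.5, -5.6, 1.9]
opening: 0.0254
```

Request:
{"api": "arm_command", "payload": {"targets": [[[0,0,0,0.16,-0.17,0,0],[0,0,0,0.33,-0.34,0,0],[0,0,0,0.33,-0.34,0,0]]]}}

```text
clock: 11.87
tool_pos: [0.4719, -0.0985, 0.1402]
orientation: [-179.8, -0.0, -103.6]
force: [4.5, -5.3, 0.5]
opening: 0.0253
```

Request:
{"api": "arm_command", "payload": {"targets": [[[0,0,0,0.18,-0.17,0,0],[0,0,0,0.36,-0.33,0,0],[0,0,0,0.36,-0.33,0,0]]]}}

```text
clock: 12.12
tool_pos: [0.4749, -0.1014, 0.1401]
orientation: [-179.9, 0.0, -103.6]
force: [2.5, -0.7, 4.9]
opening: 0.0255
```

Request:
{"api": "arm_command", "payload": {"targets": [[[0,0,0,0.18,-0.15,0,0],[0,0,0,0.37,-0.3,0,0],[0,0,0,0.37,-0.3,0,0]]]}}

```text
clock: 12.37
tool_pos: [0.4779, -0.1039, 0.14]
orientation: [-180.0, 0.0, -103.6]
force: [0.2, 1.4, 7.8]
opening: 0.0254
```

The tangential force fell from 7 N to about −0.9 N, so the canister has landed and the crank is slack. I'll check with a steadier reading.

Request:
{"api": "arm_command", "payload": {"targets": [[[0,0,0,-0.03,0.02,0,0],[0,0,0,-0.06,0.05,0,0],[0,0,0,-0.06,0.05,0,0],[0,0,0,-0.06,0.05,0,0]]]}}

```text
clock: 12.7
tool_pos: [0.4772, -0.1033, 0.1401]
orientation: [-180.0, 0.0, -103.6]
force: [1.5, 0.8, 6.3]
opening: 0.0252
```

Run:
```python
from plant import ctrl
from h import *
F=[];s=None
for i in range(4):
    s=ctrl.snapshot("scene");o=ctrl.get_obs();F.append(o["force"])
cv2.imwrite("pics/s8.png",s)
d=o["tool_pos"][:2]-[.5269,-.0407];f=np.arctan2(d[1],d[0]);F=np.mean(F,0);print(o["tool_pos"],F,"tang",F[:2]@[-np.sin(f),np.cos(f)],"ang",np.degrees(f)%360)
a=cv2.cvtColor(cv2.imread("pics/s7.png"),cv2.COLOR_BGR2GRAY);b=cv2.cvtColor(s,cv2.COLOR_BGR2GRAY)
t=a[140:190,350:400];r=cv2.matchTemplate(b[130:230,340:410],t,cv2.TM_CCOEFF_NORMED);print(cv2.minMaxLoc(r)[1::2],"vs (10,10)")
```

```text
[ 0.47714117 -0.10329188  0.14005577] [0.47598232 0.59433955 7.04972672] tang 0.0027387064152402424 ang 231.51626333976097
(0.9845089912414551, (10, 14)) vs (10,10)
```

Tangential force is zero, so the weight is on the pad. Releasing and rising straight up.

Request:
{"api": "arm_command", "payload": {"targets": [[[0,0,0,0,0,0,0.3],[0,0,0,0,0,0,0.6],[0,0,0,0,0,0,0.6],[0,0,0,0,0,0,0.6],[0,0,0,0,0,1,0.6],[0,0,0,0,0,4,0.6],[0,0,0,0,0,8,0.6],[0,0,0,0,0,12,0.6]]]}}

```text
clock: 13.57
tool_pos: [0.4757, -0.1038, 0.261]
orientation: [179.9, -0.1, -103.6]
force: [1.3, -0.3, 0.5]
opening: 0.0522
```

Request:
{"api": "arm_command", "payload": {"targets": [[[0,0,0,0,-3,0,0.6],[0,0,0,0,-6,0,0.6],[0,0,0,0,-9,0,0.6],[0,0,0,0,-12,0,0.6],[0,0,0,0,-12,0,0.6],[0,0,0,0,-12,0,0.6]]]}}

```text
clock: 14.07
tool_pos: [0.4762, -0.2249, 0.2597]
orientation: [179.9, -0.0, -103.8]
force: [-0.7, -0.3, -0.5]
opening: 0.0524
```

Run:
```python
from plant import ctrl
from h import *
s=ctrl.snapshot("scene");o=ctrl.get_obs();print(o["clock"],o["tool_pos"],o["force"],o["opening"])
b=cv2.cvtColor(s,cv2.COLOR_BGR2GRAY)
a=cv2.cvtColor(cv2.imread("pics/s8.png"),cv2.COLOR_BGR2GRAY)
r=cv2.matchTemplate(b[130:230,340:410],a[144:194,350:400],cv2.TM_CCOEFF_NORMED);print(cv2.minMaxLoc(r)[1::2],"vs (10,14)")
cv2.imwrite("pics/f9.png",np.hstack([cv2.resize(s[80:320,240:480],(600,600))]))
```

```text
14.1167 [ 0.47637961 -0.22405318  0.25967377] [ 0.72240867  0.07186212 -0.09634993] 0.05265091471086223
(0.9987058639526367, (10, 14)) vs (10,14)
```

View pics/f9.png

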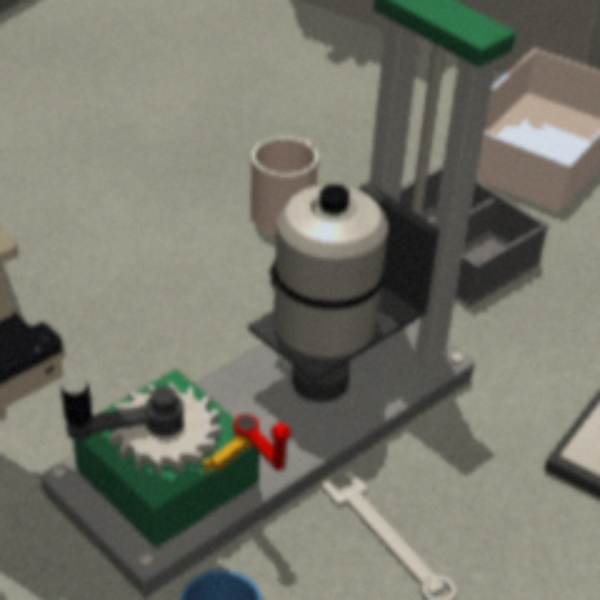

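The canister stands on the pad and did not move after release. The pawl is clear, the lever is over, and the gripper is away from everything.

```bash
python3 -c "
from plant import ctrl
ctrl.close_job()"
```

```text
the job is handed in; nothing more can be done
```

I lowered the canister onto the rubber pad, let go of the crank and handed the job in at about 14 s; `close_job` gives no verdict.

- **Lever:** I pushed it over with the shut fingers, reading 3–5 N at the tool. The camera put it at about 0.55 rad; I did not run it hard onto the 0.6 rad stop.
- **Pawl:** I wound the crank up about 0.2 rad. The nose measured about 66 mm from the drum axis, with the canister still up.
- **Lowering:** I let the crank down about 1.25 rad from its start angle. The tangential force on the knob was about 7 N while the canister hung.
- **Landing:** That force went slightly past zero (about −0.9 N) because I sent two small steps together. I backed off about 0.7 mm until it read 0.0 N, then opened the gripper and rose clear.

**Last checks:** The canister did not move in the image after release. The pawl was clear and the lever over, and the gripper was free with tool force near zero. The bystanders in the final picture (mug, cup, wrench, caddy) looked in place. I did not look at the jar, can and spoon again at the end. I had no direct reading of the pad force. From the hanging load I estimate about 14 N, and perhaps 16 N at the brief overrun.

The first hoist pose was 2–5 mm off at some base corners. A fit to the measured crank path, good to 0.1 mm, put the hub at (0.527, −0.041) m, and I used that for the final descent.

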